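# Probe the well of a pump gauge head and lock the depth gauge

### The arm

A 6-joint arm with a two-finger parallel gripper is mounted at the origin on the work surface. World frame = base frame: x ahead of the robot, y to its left, z up, the work surface at z = 0. Lengths are in m, angles in degrees, forces in N, time in s.
With the tool pointing down it reaches from about 0.4 to 0.825 m from the base axis. Payload 7 kg.
Tool frame: the origin (TCP) lies between the finger pads; the fingertips stand 17 mm ahead of it and the grasp point (between the pads) lies 2 mm behind it; x points along the fingers, y is the direction in which the jaws open and shut, and the axes are right-handed (so a half turn about x gives the same grasp; the last joint's range is limited). The gripper opens to 88 mm and grips with 3 to 60 N. Pads are 19 mm wide; open, the fingers measure 130 mm over their backs; the gripper's body (78 mm by 193 mm) begins 47 mm behind the grasp point.
Start: joints at [-57.92, 20.546, 0.682, 0, -70.136, -16.507], TCP at [0.181, -0.65, 0.244] pointing down, gripper open.
Joint ranges: [-176.03, 176.03], [-82.01, 121.73], [-58.28, 71.71], [-173.87, 95.51], [-174.79, -0.11], [-173.66, 173.66]. Speed limits (degrees/s): [136.94, 136.94, 172.46, 180, 180, 180].

### API

Orientations are given as [roll, pitch, yaw] about the fixed x, y, z axes, in that order (R = Rz(yaw) Ry(pitch) Rx(roll)).
In Python, from plant import r gives the robot as it stands.
- The arm moves only by the shell command python3 -m jog 'ROWS' [FORCE]. ROWS is a JSON object of lists of equal length, an entry for each row: "fingers": the opening, from 0 (shut) to 1 (fully open); "dp": the shift along the tool's x, y, z in mm, a list of three; "twist": the turn about the tool's x in degrees. In form: {"fingers": [fingers, ...], "dp": [[dx, dy, dz], ...], "twist": [twist, ...]}. A call has exactly 5 rows; each row is the pose to reach, as a shift and turn from the pose measured when the call began, along the tool's axes at that moment; what a row does not reach only later rows make up. A row lasts 1/10 s, in which the tool goes at most 50 mm and 8.59 degrees, less where a joint would pass 70% of its speed; a pose out of reach is approached as far as the arm can. A call with a gripper value outside its range is refused whole. The fingers move at their own pace and stop on an object; FORCE is the grip in N (left out, the last holds). Time passes only in rows, so rows that repeat a pose let the fingers close, or fill a call up. It gives the time, the measured TCP pose, the force and the opening at its end, in the units of the state.
- r.get_state(): the state, without advancing time (a new reading comes with each control period).
- r.capture(name): name is "side" or "top" or "wrist"; returns a dict with "frame" (420x560x3 uint8, red, green, blue), "intrinsics" (3x3 intrinsics, pixels), "D" ([k1, k2, p1, p2, k3] as OpenCV has them; the pictures are not rectified), "pose" (4x4, takes a point from camera to world coordinates). Camera axes: x right, y down, z forward; pixel columns grow to the right and rows downward; lengths in m; the calibration is good to about 2 mm. A picture is of the moment at which its call begins. There is no depth.
- r.close_job(): hands the job in, once; it reports no verdict.
The state is a dict: "time_s": time; "joints": joint angles; "qd": joint speeds; "joint_torque": joint torques, N m; "tcp_pos": TCP position; "eef_rot": TCP orientation; "contact_force": force on the tool from outside, world axes, zero at the start; "moment": the same for the moment, N m; "gripper_width": finger opening in m.
Only numpy, scipy, OpenCV 4.12 (cv2) and the standard library are available. Lean on these libraries where they do the work, as an engineer would, in place of code of your own. Each camera call takes 0.05 s, during which the arm holds its last target. There are 200 camera calls.

### The job

Find the depth of the well in the green pump gauge head with the depth gauge standing over it: hold the gauge's black crossbar handle, push its sprung spindle down until it just rests on the bottom with a light pressure (it is soft silicone, do not push hard). Keep it lightly pressed there while you turn the handle clockwise, seen from above, about three quarters of the way to a right angle or further, so that the spindle is locked; then let go, leaving the spindle locked down on the bottom, and leave the tin, the coasters and the tire lever alone.

Things in the scene. Friction and masses are not known exactly. Their poses are not given: they have to be found in the camera images.
- gauge: depth gauge fixed to the stool top: aluminium foot 130 x 150 x 8 mm, two 14 mm steel posts 62 mm to either side (along its y), on them an aluminium cross bar 128 mm long, 30 mm wide, its top 105 mm above the stool top (bolt heads to 109 mm). Origin: centre of the foot's underside, on the spindle's axis; z up. Place and yaw differ each time
- pumphead: green plastic round housing 76 mm across, 60 mm tall, fixed on the gauge's foot, with an open well 29 mm wide. Origin: centre of its underside, 8 mm above the stool top, on the spindle's axis. An orange silicone bumper forms the well's bottom: 14 to 44 mm below the rim, different each time and not shown by this pose; it dents 1 mm per 5 N, 6 mm at most; over 18 N spoils it
- well_mouth (a point): centre of the well's mouth, level with the rim, 68 mm above the stool top, on the spindle's axis
- probe: the gauge's upright steel spindle. Origin: centre of its tip, at rest 6 mm above the rim of the well; z up. It slides straight down, 56 mm at most, against a weak return spring (roughly 1.5 to 4 N, more the deeper, before it touches anything). Until locked it springs back up when let go
- handle (a point): centre of the black crossbar handle on the spindle, 116 mm above the spindle's tip, 190 mm above the stool top at rest (134 mm at the lowest). The bar is 44 mm long (this point's x), 12 mm wide (its y), 26 mm tall: pinch it from above across the 12 mm
- lockhead (a joint): how far the handle is turned about the upright spindle, rad: 0 open, starts between 0 and 0.25, grows clockwise seen from above, stops at 1.4, stays where left. It turns a cam onto a brake pad that bites from about 0.4 and holds the spindle's height from 1.0 on; this takes up to 0.2 N m. At value v the bar lies v clockwise of the x axis of gauge
- tin: small aluminium tool tin with a shut hinged lid, 75 x 110 x 39 mm without its knob, fixed; bystander. Origin: centre of its underside
- tire_lever: steel tire lever, about 120 mm long, 18 mm wide, 5 to 9 mm thick, lying flat; bystander. Origin: underside near its middle, x along its length
- coaster1: white ceramic coaster, a disc 90 mm across and 8 mm thick; bystander. Origin: centre of its underside
- coaster2: a second white ceramic coaster, a disc 90 mm across and 8 mm thick; bystander. Origin: centre of its underside
There are look-alikes about, which are no part of the job. What is shaped like the gauge but brown or red is not meant.

How it is judged (in metres and radians):
On the way, in this order (a step that is already met when the one before it is completed fails the run):
1. the spindle presses lightly (0.7 to 12 N) on the bottom of the well for 0.2 s, with the lock still open (handle below 0.5 rad) (contact force between probe and pumphead between 0.7 and 12 N and value of joint lockhead below 0.5 rad), for 0.2 s.
2. the handle is turned to at least 1.0 rad with the spindle still pressing lightly (0.5 to 12 N) on the bottom (contact force between probe and pumphead between 0.5 and 12 N and value of joint lockhead above 1 rad), for 0.2 s.
At the end, for the whole second after the job is handed in: The handle is turned to at least 1.0 rad and the spindle, let go, still stands on the bottom of the well (contact force 0.3 to 12 N) at rest; tire lever and both coasters are within 20 mm of where they were (value of joint lockhead above 1 rad and contact force between probe and pumphead between 0.3 and 12 N and linear speed of probe below 0.01 m/s and distance of each of tire_lever, coaster1, coaster2 from where it was at the start of the episode below 0.02 m); the robot touches nothing.
It fails at once if the spindle is pushed on the bottom of the well with more than 18 N (contact force between probe and pumphead above 18 N).
It fails at once if the tire lever or a coaster is shifted by more than 20 mm (distance of any of tire_lever, coaster1, coaster2 from where it was at the start of the episode above 0.02 m).
It fails at once if the tin is knocked or pushed with more than 5 N (contact force between the arm and tin above 5 N).
It also fails if it takes over 51 s, if anything falls off the work surface, if the arm or the gripper's body presses on something with over 40 N, if the wrist force passes 120 N, or if a joint passes its speed limit or range.

## Working session

There is one attempt and no reset: what is moved stays moved. The work goes in short steps, Python scripts to look and compute and a shell command to move; the robot and the scene stay as the last step left them, time stands still between calls to the robot, and variables do not carry over. Pictures are saved under pics/ and viewed, on a budget of 10 in all, crops included, one or two more only if the job needs it, and the job is handed in when it is done.

```bash
mkdir -p pics
python3 - <<'E'
from plant import r
import cv2,pickle
s=r.get_state()
for k in s: print(k,s[k])
for n in("side","top"):
    c=r.capture(n); pickle.dump(c,open(f"pics/{n}0.pkl","wb"))
    cv2.imwrite(f"pics/{n}0.png",cv2.cvtColor(c["frame"],cv2.COLOR_RGB2BGR)); print(n,c["intrinsics"],c["D"],c["pose"])
E
```

```text
time_s 0.0
joints [-5.79190056e+01  2.05914274e+01  6.33802700e-01 -2.15828351e-02
 -7.01365835e+01 -1.65088452e+01]
qd [-0.01196624  0.00397175  0.05309051 -0.00637533  0.13859552  0.01458774]
joint_torque [-5.36384887e-04 -5.82721031e+01  2.93068510e+01  6.99753553e+00
  6.93037538e-03 -1.14324419e-04]
tcp_pos [ 0.18108309 -0.64976848  0.24261838]
eef_rot [ 94.35656707  89.90363102 109.92136617]
contact_force [-0.68853262 -0.64024016 -0.85168794]
moment [-0.00310726 -0.01871361  0.01980339]
gripper_width 0.08783881789874759
side [[525.70034511   0.         288.50936293]
 [  0.         525.70034511 200.14335315]
 [  0.           0.           1.        ]] [-0.08314414  0.          0.          0.          0.        ] [[-0.76293284 -0.32059603  0.56138371 -0.40867529]
 [-0.64618596  0.40426391 -0.64731321  0.9972514 ]
 [-0.01942112 -0.85661478 -0.51559087  0.93389047]
 [ 0.          0.          0.          1.        ]]
top [[479.20050006   0.         275.68695798]
 [  0.         479.20050006 215.86381849]
 [  0.           0.           1.        ]] [-0.09289926  0.          0.          0.          0.        ] [[ 2.14612516e-02 -9.98570180e-01  4.89592633e-02  3.61022525e-01]
 [-9.99769616e-01 -2.14179276e-02  1.40940552e-03  2.41813020e-03]
 [-3.58784363e-04 -4.89782315e-02 -9.98799782e-01  1.36088425e+00]
 [ 0.00000000e+00  0.00000000e+00  0.00000000e+00  1.00000000e+00]]
```

View pics/top0.png

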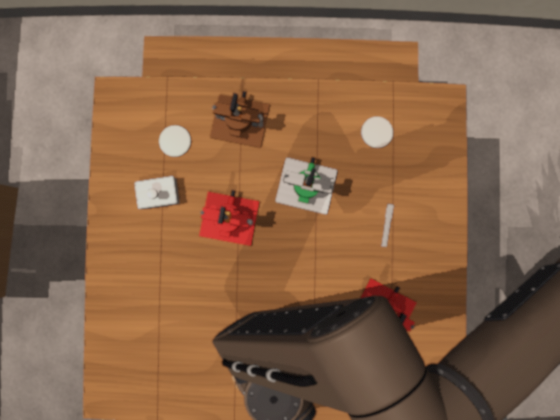

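View pics/side0.png

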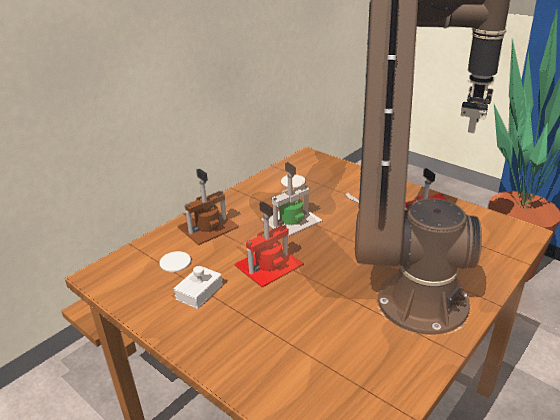

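Four gauge-shaped things show in the top view: brown (240,120), red (230,217), red (388,303), and aluminium with a green housing (307,185). The last one fits, because its foot is aluminium and its housing is green. I'll enlarge it to confirm.

```bash
cat > h.py <<'E'
import numpy as np,cv2,pickle
def ray(c,uv):
    p=cv2.undistortPoints(np.array([[uv]],float),c["intrinsics"],np.array(c["D"]))[0,0]
    T=c["pose"]; return T[:3,3],T[:3,:3]@np.array([p[0],p[1],1])
def at(c,uv,z):
    o,d=ray(c,uv); return o+d*(z-o[2])/d[2]
def proj(c,P):
    Ti=np.linalg.inv(c["pose"]); return cv2.projectPoints(np.array(P,float).reshape(-1,3),cv2.Rodrigues(Ti[:3,:3])[0],Ti[:3,3],c["intrinsics"],np.array(c["D"]))[0][:,0]
E
python3 - <<'E'
from h import *
t=pickle.load(open("pics/top0.pkl","rb"));s=pickle.load(open("pics/side0.pkl","rb"))
a=cv2.resize(t["frame"][145:225,265:365],(800,640),interpolation=cv2.INTER_CUBIC)[:600]
b=cv2.resize(s["frame"][155:245,250:350],(400,360),interpolation=cv2.INTER_CUBIC)
im=np.zeros((600,800,3),np.uint8); im[:450,:]=0
a=cv2.resize(t["frame"][145:225,265:345],(480,480),interpolation=cv2.INTER_CUBIC) # x6
b=cv2.resize(s["frame"][155:245,260:324],(320,450),interpolation=cv2.INTER_CUBIC) # x5
im[:480,:480]=a; im[:450,480:]=b
cv2.imwrite("pics/crop.png",im[:480,:,::-1])
E
```

```text
(no output)
```

View pics/crop.png

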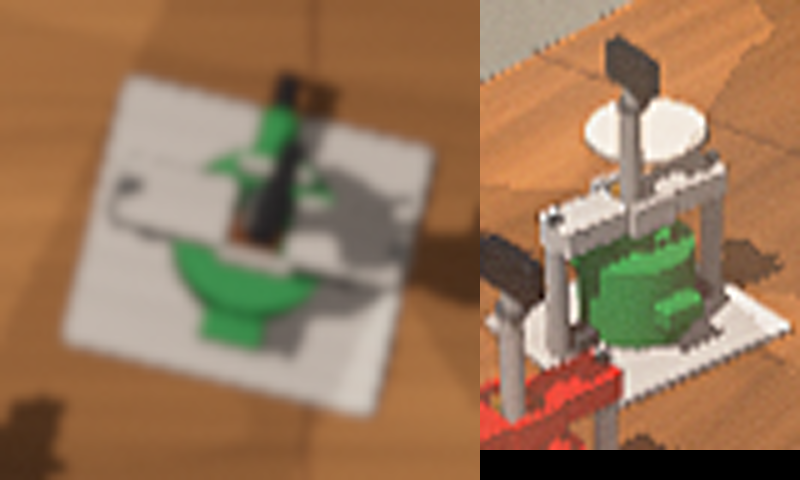

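The crop confirms it: aluminium foot, posts and bar, a green housing and a black handle. In the crop, the foot corners are at about (128,75), (435,148), (375,415) and (63,343), and the handle runs from (295,150) to (262,240).

Run:
```python
from h import *
t=pickle.load(open("pics/top0.pkl","rb"));s=pickle.load(open("pics/side0.pkl","rb"))
f=lambda p:((p[0]+.5)/6+265-.5,(p[1]+.5)/6+145-.5)
C=np.array([at(t,f(p),0.008) for p in [(128,75),(435,148),(375,415),(63,343)]])
print(C.round(4)); print([np.linalg.norm(C[i]-C[(i+1)%4]).round(4) for i in range(4)],C.mean(0))
y=(C[0]-C[1])+(C[3]-C[2]); x=(C[0]-C[3])+(C[1]-C[2])
print("yaw from y",np.degrees(np.arctan2(y[1],y[0]))-90,"from x",np.degrees(np.arctan2(x[1],x[0])), "range",np.hypot(*C.mean(0)[:2]))
h=[at(t,f(p),0.203) for p in [(295,150),(262,240)]]; print("bar",h, np.degrees(np.arctan2(*(h[0]-h[1])[1::-1])))
g=C.mean(0)
print("proj centre of handle: top,side",proj(t,[g[0],g[1],.203]),proj(s,[g[0],g[1],.19]))
for v in (0,.25):
  a=np.radians(np.degrees(np.arctan2(x[1],x[0])))-v
  for k in(-1,1): print(v,(proj(t,[g[0]+k*.022*np.cos(a),g[1]+k*.022*np.sin(a),.203])-[265,145])*6, (proj(s,[g[0]+k*.022*np.cos(a),g[1]+k*.022*np.sin(a),.203])-[260,155])*5)
```

```text
[[ 0.5955 -0.0212  0.008 ]
 [ 0.5639 -0.1676  0.008 ]
 [ 0.4364 -0.141   0.008 ]
 [ 0.4673  0.0069  0.008 ]]
[np.float64(0.1497), np.float64(0.1302), np.float64(0.151), np.float64(0.1313)] [ 0.51579627 -0.08071246  0.008     ]
yaw from y -11.983015398254608 from x -12.074372399197676 range 0.5220730749491321
bar [array([ 0.5325316, -0.0861588,  0.203    ]), array([ 0.49552708, -0.07338994,  0.203     ])] -19.037612954554515
proj centre of handle: top,side [[311.40138878 176.36102977]] [[290.3821118  168.96598395]]
0 [[266.16080449 240.70552574]] [[173.99026611  63.72734173]]
0 [[290.61142553 135.77253309]] [[129.49802706  38.16837968]]
0.25 [[253.45591994 235.98184411]] [[166.15912869  66.00944284]]
0.25 [[303.2871278  140.48014061]] [[137.22424342  35.97227162]]
```

```bash
cat >> h.py <<'E'
from scipy.spatial.transform import Rotation as Ro
def go(s,goal,baryaw=None):
    R=Ro.from_euler("xyz",s["eef_rot"],degrees=True).as_matrix()
    print("t",round(s["time_s"],2),"tcp",np.round(s["tcp_pos"],4),"x",R[:,0].round(3),"yaw of y",np.degrees(np.arctan2(R[1,1],R[0,1])).round(2),"F",np.round(s["contact_force"],2),"M",np.round(s["moment"],3),"w",round(s["gripper_width"],4),"j",np.round(s["joints"],1))
    print("dp",(R.T@(np.array(goal)-s["tcp_pos"])*1000).round(1))
    if baryaw is not None:
        d=np.degrees(np.arctan2(R[1,1],R[0,1]))-(baryaw+90); print("twist",(d+90)%180-90)
E
python3 -c "
from h import *;from plant import r
go(r.get_state(),[.516,-.081,.30],-19)"
```

```text
t 0.1 tcp [ 0.1811 -0.6499  0.2427] x [-0.001  0.001 -1.   ] yaw of y 105.57 F [ 0.71  1.07 -0.64] M [ 0.052  0.026 -0.   ] w 0.0877 j [-57.9  20.6   0.6  -0.  -70.1 -16.5]
dp [-56.7 458.2 475.3]
twist 34.56835331687155
```

```bash
python3 -m jog '{"fingers":[0.6,0.6,0.6,0.6,0.6],"dp":[[-20,30,31],[-40,60,62],[-57,95,99],[-57,128,133],[-57,162,168]],"twist":[3,6,9,12,15]}' 30; python3 -c "
from h import *;from plant import r
go(r.get_state(),[.516,-.081,.30],-19)"
```

```text
time_s: 0.6
tcp_pos: [0.3001, -0.4472, 0.3003]
eef_rot: [73.9, 89.9, 74.3]
contact_force: [1.3, -0.2, -0.5]
gripper_width: 0.055
t 0.6 tcp [ 0.3001 -0.4472  0.3003] x [ 0.     0.001 -1.   ] yaw of y 90.41 F [ 1.31 -0.18 -0.5 ] M [-0.015 -0.232 -0.011] w 0.055 j [-35.3   5.8 -11.3  -0.1 -73.  -54.3]
dp [  0.7 364.6 218.5]
twist 19.412563278213582
```

```bash
python3 -m jog '{"fingers":[0.6,0.6,0.6,0.6,0.6],"dp":[[0,41,24],[0,82,49],[0,123,74],[0,164,98],[0,205,123]],"twist":[4,8,12,16,19.4]}'; python3 -c "
from h import *;from plant import r
go(r.get_state(),[.516,-.081,.30],-19)"
```

```text
time_s: 1.1
tcp_pos: [0.422, -0.2394, 0.3006]
eef_rot: [83.5, 89.9, 64.3]
contact_force: [1.2, -0.9, 0.8]
gripper_width: 0.053
t 1.1 tcp [ 0.422  -0.2394  0.3006] x [ 0.001  0.001 -1.   ] yaw of y 70.85 F [ 1.23 -0.9   0.85] M [-0.126 -0.255 -0.012] w 0.053 j [-6.300e+00  3.000e-01 -1.710e+01 -1.000e-01 -7.260e+01 -1.028e+02]
dp [  0.8 180.5  36.9]
twist -0.14758575359699933
```

The last joint sits at -103° and the lock turn would drive it to about -170°, close to its limit. I'll use the half-turned grasp instead.

```bash
python3 -m jog '{"fingers":[0.6,0.6,0.6,0.6,0.6],"dp":[[0,36,7],[0,72,15],[0,108,22],[0,144,29],[0,180,37]],"twist":[-8,-16,-24,-32,-40]}';python3 -m jog '{"fingers":[0.6,0.6,0.6,0.6,0.6],"dp":[[0,0,0],[0,0,0],[0,0,0],[0,0,0],[0,0,0]],"twist":[-8,-16,-24,-32,-40]}';python3 -m jog '{"fingers":[0.6,0.6,0.6,0.6,0.6],"dp":[[0,0,0],[0,0,0],[0,0,0],[0,0,0],[0,0,0]],"twist":[-8,-16,-24,-32,-40]}';python3 -m jog '{"fingers":[0.6,0.6,0.6,0.6,0.6],"dp":[[0,0,0],[0,0,0],[0,0,0],[0,0,0],[0,0,0]],"twist":[-8,-16,-24,-32,-40]}'
python3 - <<'E'
from h import *;from plant import r
go(r.get_state(),[.516,-.081,.30],-19)
c=r.capture("wrist");pickle.dump(c,open("pics/w1.pkl","wb"));cv2.imwrite("pics/w1.png",c["frame"][:,:,::-1])
print(c["pose"].round(3), proj(c,[[.516,-.081,.203],[.516,-.081,.109],[.516,-.081,.0]]))
E
```

```text
time_s: 1.6
tcp_pos: [0.5162, -0.0799, 0.3007]
eef_rot: [56.5, 89.9, 77.7]
contact_force: [0.4, -0.2, -0.2]
gripper_width: 0.053
time_s: 2.1
tcp_pos: [0.516, -0.0798, 0.3003]
eef_rot: [52.4, 89.9, 114.0]
contact_force: [0.6, 0.1, -0.1]
gripper_width: 0.0526
time_s: 2.6
tcp_pos: [0.5157, -0.0798, 0.2999]
eef_rot: [33.4, 89.9, 135.3]
contact_force: [-0.1, -0.2, -0.5]
gripper_width: 0.0527
time_s: 3.1
tcp_pos: [0.5154, -0.0798, 0.2996]
eef_rot: [3.7, 89.9, 145.9]
contact_force: [-0.4, -0.5, 0.8]
gripper_width: 0.0526
t 3.1 tcp [ 0.5154 -0.0798  0.2996] x [-0.002  0.001 -1.   ] yaw of y -127.81 F [-0.4  -0.48  0.78] M [ 0.01   0.206 -0.004] w 0.0526 j [ 12.7   4.1 -13.2  -0.1 -72.8  39.5]
dp [-0.4  0.6 -1.2]
twist -18.81095712213022
[[-0.613 -0.756 -0.229  0.578]
 [-0.79   0.587  0.176 -0.129]
 [ 0.001  0.289 -0.957  0.442]
 [ 0.     0.     0.     1.   ]] [[283.21518674 218.45111121]
 [283.07027916 189.64625506]
 [282.97567759 170.84420441]]
```

View pics/w1.png

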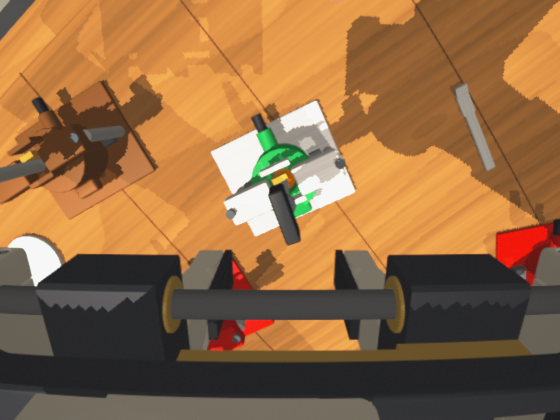

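The wrist view shows the aluminium and green gauge with its black handle at about (286,215), where the prediction was (283,218). I'll enlarge it for the exact yaw and offset, with model outlines drawn over it.

Run:
```python
from h import *
c=pickle.load(open("pics/w1.pkl","rb"))
k=8
im=cv2.resize(c["frame"][175:250,250:340],None,fx=k,fy=k,interpolation=cv2.INTER_CUBIC)[:,:,::-1].copy()
im=cv2.convertScaleAbs(im,alpha=1.6,beta=20)
a=np.radians(-19);u=np.array([np.cos(a),np.sin(a)]);v=np.array([-u[1],u[0]])
for z,col in((.203,(0,0,255)),(.177,(255,0,0))):
    P=[[*(np.array([.516,-.081])+i*.022*u+j*.006*v),z] for i,j in((1,1),(1,-1),(-1,-1),(-1,1))]
    q=(proj(c,P)-[250,175]+.5)*k; cv2.polylines(im,[q.astype(np.int32)],True,col,1)
cv2.imwrite("pics/w1c.png",im)
```

```text
(no output)
```

View pics/w1c.png

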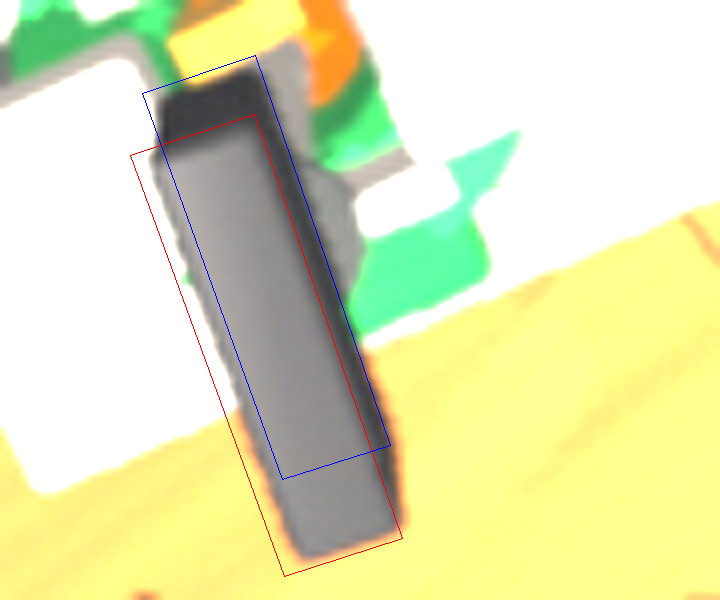

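The model outline agrees to about 1 mm and 1°. Next I'll align and descend to z≈0.193.

```bash
python3 -m jog '{"fingers":[0.6,0.6,0.6,0.6,0.6],"dp":[[10,0,0],[20,0.5,-1],[50,0.5,-1],[80,0.5,-1],[106,0.5,-1]],"twist":[-8,-16,-18.5,-18.5,-18.5]}'; python3 -m jog '{"fingers":[0.6,0.6,0.6,0.6,0.6],"dp":[[0,0,0],[0,0,0],[0,0,0],[0,0,0],[0,0,0]],"twist":[0,0,0,0,0]}';  python3 -c "
from h import *;from plant import r
go(r.get_state(),[.516,-.081,.192],-19.3)"
```

```text
time_s: 3.65
tcp_pos: [0.5151, -0.0806, 0.1921]
eef_rot: [-10.4, 89.8, 150.6]
contact_force: [-0.2, -0.1, -1.1]
gripper_width: 0.0525
time_s: 4.15
tcp_pos: [0.5157, -0.0806, 0.1932]
eef_rot: [-48.1, 89.9, 112.9]
contact_force: [-0.1, 0.3, -0.8]
gripper_width: 0.0528
t 4.15 tcp [ 0.5157 -0.0806  0.1932] x [-0.001  0.002 -1.   ] yaw of y -109.02 F [-0.15  0.3  -0.77] M [-0.056  0.183 -0.053] w 0.0528 j [ 12.6   8.5 -22.6  -0.1 -59.   58.4]
dp [ 1.2  0.3 -0.5]
twist 0.2790009074675197
```

```bash
python3 -m jog '{"fingers":[0.3,0.15,0.05,0,0],"dp":[[0,0,0],[0,0,0],[0,0,0],[0,0,0],[0,0,0]],"twist":[0,0,0,0,0]}' 30; python3 -m jog '{"fingers":[0,0,0,0,0],"dp":[[0,0,0],[0,0,0],[0,0,0],[0,0,0],[0,0,0]],"twist":[0,0,0,0,0]}';  python3 - <<'E'
from h import *;from plant import r
go(r.get_state(),[.516,-.081,.192],-19.3)
c=r.capture("wrist");cv2.imwrite("pics/w2.png",c["frame"][:,:,::-1])
go(r.get_state(),[.516,-.081,.192],-19.3)
E
```

```text
time_s: 4.65
tcp_pos: [0.5156, -0.0806, 0.1931]
eef_rot: [-44.1, 89.9, 116.9]
contact_force: [-0.3, 0.6, 1.3]
gripper_width: 0.0181
time_s: 5.15
tcp_pos: [0.5156, -0.0807, 0.1931]
eef_rot: [-37.7, 89.9, 123.2]
contact_force: [0.2, -1.8, -0.4]
gripper_width: 0.0118
t 5.15 tcp [ 0.5156 -0.0807  0.1931] x [-0.001  0.002 -1.   ] yaw of y -109.02 F [ 0.24 -1.84 -0.41] M [-0.573  0.166 -0.005] w 0.0118 j [ 12.6   8.5 -22.6  -0.1 -59.   58.4]
dp [ 1.1  0.2 -0.5]
twist 0.27536509912027896
t 5.2 tcp [ 0.5156 -0.0807  0.1931] x [-0.001  0.002 -1.   ] yaw of y -109.02 F [ 0.69 -0.86 -0.14] M [-0.651  0.174  0.021] w 0.0115 j [ 12.6   8.5 -22.6  -0.1 -59.   58.4]
dp [ 1.1  0.2 -0.5]
twist 0.275196862371331
```

View pics/w2.png

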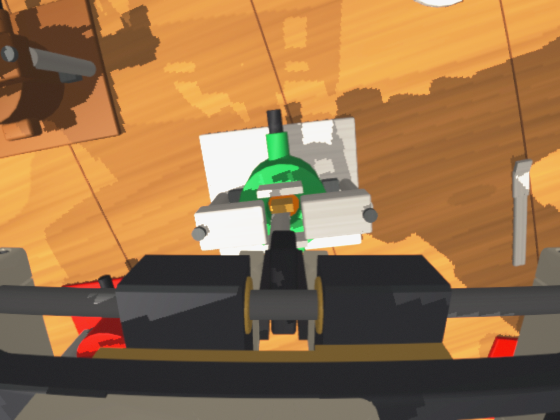

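The bar is gripped between the pads, with 11.5 mm opening measured. Contact can't come before 20 mm of travel, so I'll push 17 mm first.

```bash
cat > f.py <<'E'
from h import *;from plant import r
import sys
S=[]
for i in range(int(sys.argv[1])):
    r.capture("wrist"); S.append(r.get_state())
F=np.array([s["contact_force"] for s in S]); M=np.array([s["moment"] for s in S])
R=Ro.from_euler("xyz",S[-1]["eef_rot"],degrees=True).as_matrix()
print("F",F.mean(0).round(2),"+-",F.std(0).round(2),"M",M.mean(0).round(3),"tcp",np.mean([s["tcp_pos"] for s in S],0).round(5),"tilt",R[:,0].round(4),"yaw",np.degrees(np.arctan2(R[1,1],R[0,1])).round(2),"w",S[-1]["gripper_width"],"t",S[-1]["time_s"])
E
python3 f.py 6; python3 -m jog '{"fingers":[0,0,0,0,0],"dp":[[4,0,0],[8,0,0],[12,0,0],[17,0,0],[17,0,0]],"twist":[0,0,0,0,0]}'; python3 f.py 6
```

```text
F [-0.1  -1.72  0.03] +- [0.8  0.31 0.42] M [-0.735  0.222 -0.027] tcp [ 0.51557 -0.08066  0.19311] tilt [-0.0011  0.0017 -1.    ] yaw -109.03 w 0.01179443661183669 t 5.5
time_s: 6.0
tcp_pos: [0.5156, -0.0806, 0.1754]
eef_rot: [-29.9, 89.9, 131.0]
contact_force: [0.4, -2.0, 1.7]
gripper_width: 0.0118
F [-0.41 -2.15  1.25] +- [0.65 0.55 0.35] M [-0.82   0.298 -0.003] tcp [ 0.51559 -0.08063  0.17604] tilt [-0.001   0.0017 -1.    ] yaw -109.03 w 0.011751526615287108 t 6.3
```

```bash
cat > chk.py <<'E'
from plant import r
import numpy as np,sys
S=[]
for i in range(3): r.capture("wrist"); S.append(r.get_state())
f=np.mean([s["contact_force"][2] for s in S]); print("Fz %.2f z %.4f"%(f,np.mean([s["tcp_pos"][2] for s in S])))
sys.exit(f>4.0)
E
J='python3 -m jog'
python3 -m jog '{"fingers":[0,0,0,0,0],"dp":[[0.5,0,0],[1,0,0],[1.5,0,0],[1.5,0,0],[1.5,0,0]],"twist":[0,0,0,0,0]}' >/dev/null && python3 chk.py && python3 -m jog '{"fingers":[0,0,0,0,0],"dp":[[0.5,0,0],[1,0,0],[1.5,0,0],[1.5,0,0],[1.5,0,0]],"twist":[0,0,0,0,0]}' >/dev/null && python3 chk.py && python3 -m jog '{"fingers":[0,0,0,0,0],"dp":[[0.5,0,0],[1,0,0],[1.5,0,0],[1.5,0,0],[1.5,0,0]],"twist":[0,0,0,0,0]}' >/dev/null && python3 chk.py && python3 -m jog '{"fingers":[0,0,0,0,0],"dp":[[0.5,0,0],[1,0,0],[1.5,0,0],[1.5,0,0],[1.5,0,0]],"twist":[0,0,0,0,0]}' >/dev/null && python3 chk.py; python3 f.py 1
```

```text
Fz 2.08 z 0.1747
F [-0.31 -2.36  2.24] +- [0. 0. 0.] M [-0.816  0.425 -0.006] tcp [ 0.51559 -0.08063  0.17471] tilt [-0.001   0.0017 -1.    ] yaw -109.02 w 0.01212808160220393 t 7.0False
```

The check exited because `sys.exit` was given a numpy bool. I'll fix that and continue.

```bash
sed -i 's/sys.exit(f>4.0)/sys.exit(int(f>4.2))/' chk.py
python3 -m jog '{"fingers":[0,0,0,0,0],"dp":[[0.5,0,0],[1,0,0],[1.5,0,0],[1.5,0,0],[1.5,0,0]],"twist":[0,0,0,0,0]}' >/dev/null && python3 chk.py && python3 -m jog '{"fingers":[0,0,0,0,0],"dp":[[0.5,0,0],[1,0,0],[1.5,0,0],[1.5,0,0],[1.5,0,0]],"twist":[0,0,0,0,0]}' >/dev/null && python3 chk.py && python3 -m jog '{"fingers":[0,0,0,0,0],"dp":[[0.5,0,0],[1,0,0],[1.5,0,0],[1.5,0,0],[1.5,0,0]],"twist":[0,0,0,0,0]}' >/dev/null && python3 chk.py && python3 -m jog '{"fingers":[0,0,0,0,0],"dp":[[0.5,0,0],[1,0,0],[1.5,0,0],[1.5,0,0],[1.5,0,0]],"twist":[0,0,0,0,0]}' >/dev/null && python3 chk.py && python3 -m jog '{"fingers":[0,0,0,0,0],"dp":[[0.5,0,0],[1,0,0],[1.5,0,0],[1.5,0,0],[1.5,0,0]],"twist":[0,0,0,0,0]}' >/dev/null && python3 chk.py; python3 f.py 1
```

```text
Fz 1.90 z 0.1731
Fz 1.67 z 0.1716
Fz 5.33 z 0.1702
F [-1.28 -0.99  5.19] +- [0. 0. 0.] M [-0.744  0.752 -0.014] tcp [ 0.51564 -0.08063  0.17025] tilt [-9.0e-04  1.6e-03 -1.0e+00] yaw -109.02 w 0.01147822687416133 t 9.0
```

The spindle touched bottom at about 22.5 mm of travel, so the well is about 16 mm deep, with about 3.5 N on the bumper. I'll press slightly more and measure.

```bash
python3 -m jog '{"fingers":[0,0,0,0,0],"dp":[[0.4,0,0],[0.4,0,0],[0.4,0,0],[0.4,0,0],[0.4,0,0]],"twist":[0,0,0,0,0]}' ; python3 f.py 8
```

```text
time_s: 9.5
tcp_pos: [0.5157, -0.0806, 0.17]
eef_rot: [-47.5, 89.9, 113.4]
contact_force: [-2.2, -2.5, 5.9]
gripper_width: 0.012
F [-1.94 -1.23  5.8 ] +- [0.68 0.3  0.38] M [-0.7    0.881 -0.003] tcp [ 0.51564 -0.08064  0.17005] tilt [-8.0e-04  1.6e-03 -1.0e+00] yaw -109.02 w 0.011816074395748784 t 9.9
```

```bash
python3 -m jog '{"fingers":[0,0,0,0,0],"dp":[[0.5,0,0],[0.5,0,0],[0.5,0,0],[0.5,0,0],[0.5,0,0]],"twist":[2,4,6,8,10]}' 40; python3 f.py 5
```

```text
time_s: 10.4
tcp_pos: [0.5156, -0.0807, 0.1699]
eef_rot: [-38.3, 89.9, 112.7]
contact_force: [-1.4, -1.7, 6.2]
gripper_width: 0.0117
F [-2.34 -1.88  6.81] +- [0.49 0.31 0.51] M [-0.785  1.047 -0.   ] tcp [ 0.51563 -0.08073  0.16985] tilt [-7.0e-04  1.5e-03 -1.0e+00] yaw -119.02 w 0.011882736651247366 t 10.65
```

```bash
python3 -m jog '{"fingers":[0,0,0,0,0],"dp":[[0.4,0,0],[0.4,0,0],[0.4,0,0],[0.4,0,0],[0.4,0,0]],"twist":[3,6,9,12,15]}'; python3 f.py 4
```

```text
time_s: 11.15
tcp_pos: [0.5155, -0.0808, 0.1698]
eef_rot: [-18.2, 89.9, 117.7]
contact_force: [-2.6, -1.5, 8.2]
gripper_width: 0.012
F [-2.91 -1.46  7.59] +- [0.27 0.53 0.08] M [-0.688  1.266 -0.01 ] tcp [ 0.51548 -0.08083  0.16981] tilt [-7.0e-04  1.3e-03 -1.0e+00] yaw -134.01 w 0.011732538975013385 t 11.35
```

```bash
python3 -m jog '{"fingers":[0,0,0,0,0],"dp":[[0.2,0,0],[0.2,0,0],[0.2,0,0],[0.2,0,0],[0.2,0,0]],"twist":[3,6,9,12,15]}'; python3 f.py 3;python3 -m jog '{"fingers":[0,0,0,0,0],"dp":[[0.2,0,0],[0.2,0,0],[0.2,0,0],[0.2,0,0],[0.2,0,0]],"twist":[3,6,9,12,15]}'; python3 f.py 4
```

```text
time_s: 11.85
tcp_pos: [0.5153, -0.0808, 0.1699]
eef_rot: [3.3, 89.9, 124.2]
contact_force: [-3.2, -0.9, 7.7]
gripper_width: 0.0118
F [-3.22 -1.34  6.7 ] +- [0.3  0.9  0.46] M [-0.599  1.22   0.035] tcp [ 0.51529 -0.08085  0.16986] tilt [-8.0e-04  1.3e-03 -1.0e+00] yaw -149.03 w 0.011753396470378855 t 12.0
time_s: 12.5
tcp_pos: [0.5151, -0.0808, 0.1699]
eef_rot: [24.7, 89.9, 130.5]
contact_force: [-3.3, -1.5, 7.1]
gripper_width: 0.0121
F [-2.84 -2.18  6.56] +- [0.7  0.5  0.68] M [-0.613  1.133  0.027] tcp [ 0.51506 -0.0809   0.16987] tilt [-0.0011  0.0012 -1.    ] yaw -164.04 w 0.011789030953446357 t 12.7
```

```bash
python3 -m jog '{"fingers":[0,0,0,0,0],"dp":[[0.2,0,0],[0.2,0,0],[0.2,0,0],[0.2,0,0],[0.2,0,0]],"twist":[3,6,9,12,12]}'; python3 f.py 10
```

```text
time_s: 13.2
tcp_pos: [0.5149, -0.0809, 0.1699]
eef_rot: [40.5, 89.9, 134.4]
contact_force: [-2.8, -1.8, 6.1]
gripper_width: 0.0118
F [-3.18 -0.88  6.56] +- [0.55 0.43 0.4 ] M [-0.439  1.039  0.05 ] tcp [ 0.5149  -0.08088  0.16988] tilt [-0.0012  0.0013 -1.    ] yaw -176.04 w 0.01183534042333323 t 13.7
```

Run:
```python
from h import *;from plant import r
c=r.capture("wrist");cv2.imwrite("pics/w3.png",c["frame"][:,:,::-1])
```

```text
(no output)
```

View pics/w3.png

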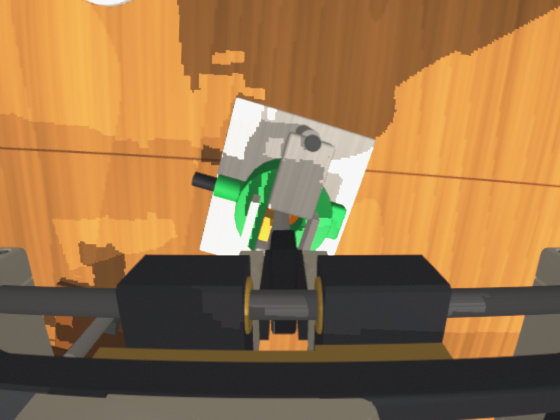

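The handle turned with the gripper and now lies almost along the cross bar. I'll let go, hold still, then rise.

```bash
python3 -m jog '{"fingers":[0.2,0.3,0.4,0.5,0.5],"dp":[[0,0,0],[0,0,0],[0,0,0],[0,0,0],[0,0,0]],"twist":[0,0,0,0,0]}'; python3 f.py 4; python3 -m jog '{"fingers":[0.5,0.5,0.5,0.5,0.5],"dp":[[-15,0,0],[-35,0,0],[-65,0,0],[-100,0,0],[-130,0,0]],"twist":[0,0,0,0,0]}'; python3 -m jog '{"fingers":[0.5,0.5,0.5,0.5,0.5],"dp":[[0,0,0],[0,0,0],[0,0,0],[0,0,0],[0,0,0]],"twist":[0,0,0,0,0]}'
python3 - <<'E'
from h import *;from plant import r
c=r.capture("wrist");go(r.get_state(),[.516,-.081,.3])
s=r.capture("side")
k=4
im=cv2.resize(c["frame"][150:270,230:350],None,fx=k,fy=k,interpolation=cv2.INTER_CUBIC)[:,:,::-1].copy()
a=np.radians(-12-74);u=np.array([np.cos(a),np.sin(a)]);v=np.array([-u[1],u[0]])
for z in (.203-.0225,.203):
    P=[[*(np.array([.516,-.081])+i*.022*u+j*.006*v),z] for i,j in((1,1),(1,-1),(-1,-1),(-1,1))]
    q=(proj(c,P)-[230,150]+.5)*k; cv2.polylines(im,[q.astype(np.int32)],True,(0,0,255) if z<.2 else (255,0,0),1)
b=cv2.resize(s["frame"][155:245,260:324],(320,450),interpolation=cv2.INTER_CUBIC)[:,:,::-1]
o=np.zeros((480,800,3),np.uint8);o[:,:480]=im;o[:450,480:]=b
cv2.imwrite("pics/end.png",o)
E
```

```text
time_s: 14.25
tcp_pos: [0.5149, -0.0808, 0.1697]
eef_rot: [40.6, 89.9, 134.6]
contact_force: [-0.6, 0.5, 0.3]
gripper_width: 0.0416
F [-0.29  0.08  0.07] +- [0.66 0.68 0.17] M [0.003 0.11  0.002] tcp [ 0.5149  -0.08084  0.1698 ] tilt [-0.0012  0.0013 -1.    ] yaw -176.04 w 0.043666189625579936 t 14.45
time_s: 14.95
tcp_pos: [0.5151, -0.0811, 0.3016]
eef_rot: [12.5, 89.9, 106.5]
contact_force: [1.6, 0.1, 0.1]
gripper_width: 0.0436
time_s: 15.45
tcp_pos: [0.5148, -0.0811, 0.3007]
eef_rot: [60.3, 89.9, 154.2]
contact_force: [0.1, 0.4, 0.0]
gripper_width: 0.0436
t 15.5 tcp [ 0.5149 -0.0811  0.3009] x [-0.002  0.001 -1.   ] yaw of y -176.03 F [-0.04  0.9  -1.14] M [0.037 0.14  0.012] w 0.0441 j [ 12.6   4.1 -13.1  -0.1 -72.9  -8.6]
dp [ 0.9 -1.1  0. ]
```

View pics/end.png

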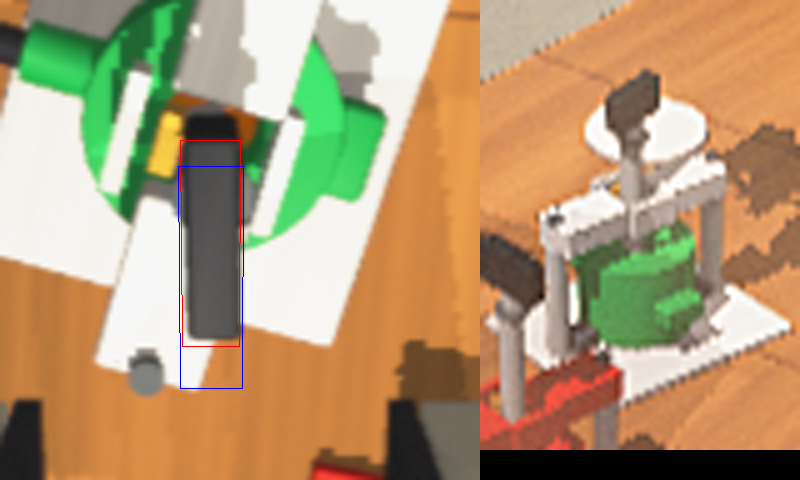

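The handle sits on the red outline, which is the locked height with a 74° turn, and not on the blue outline for sprung up. The gripper is clear, so I'm handing in.

```bash
python3 -c "
from plant import r
print(r.close_job())"
```

```text
the job is handed in; nothing more can be done
None
```

I pressed the green gauge's spindle lightly onto the well bottom, locked it there, let go and handed the job in at about 15.5 s. No verdict was reported.

- **Depth:** the spindle met the bottom after about 22.5 mm of travel, so the well is roughly 16 mm deep. I stepped down 1.5 mm at a time, so this is good to about 1 mm.
- **Pressing:** the bottom felt about 3 to 6 N throughout. This is the wrist force minus an estimated 2 N for the return spring; the wrist force never read above about 8 N.
- **Turning:** I turned the gripper 67° clockwise, which puts the lock at about 1.29 rad, assuming it started near 0.12 rad. I judged this from gripper yaw and pictures.
- **Last checks:** after release the wrist force fell to zero. The last picture shows the handle still at the pressed-down height and turned about 74° from the gauge's x axis, with the gripper about 100 mm above it.

I could not measure the force left on the bottom after letting go; that it still presses there is inferred from the handle's height. The path stayed well clear of the tin, coasters and tire lever, but I did not measure their positions again at the end.

One slip: a bug in my contact check stopped the first descent early, with no harm done.

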